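# Lay the washed water pot down to drain

### The arm

A 6-joint arm with a two-finger parallel gripper is mounted at the origin on the work surface. World frame = base frame: x ahead of the robot, y to its left, z up, the work surface at z = 0. Lengths are in m, angles in rad, forces in N, time in s.
With the tool pointing down it reaches from about 0.35 to 0.975 m from the base axis. Payload 7.1 kg.
Tool frame: the origin (TCP) lies on the centre line of the jaws, within the pads' length; the fingertips stand manip.tip_reach ahead of it and the grasp point (between the pads) lies 8 mm behind it (manip.tip_reach is the distance from the TCP to the fingertips, in m); z points along the fingers, y is the line along which they close (so a half turn about z gives the same grasp; the last joint's range is limited). The gripper opens to 88 mm and grips with 3 to 60 N. Pads are 20 mm wide; open, the fingers measure 115 mm over their backs; the gripper's body (75 mm by 178 mm) begins 61 mm behind the grasp point.
Start: joints at [1.146, 0.423, 1.63, -0, 1.089, -0.019], TCP at [0.247, 0.574, 0.234] pointing down, gripper open.
Joint ranges: [-3, 3], [-0.9, 2.11], [0.09, 2.58], [-1.31, 4.45], [0.11, 2.69], [-2.54, 2.54]. Speed limits (rad/s): [2.39, 2.39, 3.01, 3.14, 3.14, 3.14].

### API

Orientations are given as a unit quaternion [w, x, y, z].
In Python, from plant import manip, cams, spotter gives the robot as it stands.
- The arm moves only by the tool play_rows, never from a script. Its argument "deltas" is a list of rows, each an object of numbers: "tx", "ty", "tz": the shift along the tool's x, y, z in units of 30 mm (1.0 is 30 mm); "roll": the turn about the tool's z in units of 10 degrees (1.0 is 10 degrees). In form: [{"tx": .., "ty": .., "tz": .., "roll": ..}, ...]. A call has 1 to 8 rows; each row is the pose to reach, as a shift and turn from the pose commanded when the call began, along the tool's axes at that moment; what a row does not reach only later rows make up. A row lasts 1/8 s, in which the tool goes at most 62.5 mm and 10.7 degrees, less where a joint would pass 70% of its speed; a pose out of reach is approached as far as the arm can. A call with a gripper value outside its range is refused whole. "hand" is the gripper's target within -1 to 1 (shut at 1, half-way at 0, fully open at -1), set as the call begins (left out, the last holds). The fingers move at their own pace and stop on an object; "force" is the grip in N (left out, the last holds). Time passes only in rows, so rows that repeat a pose let the fingers close. It gives the time, the measured TCP pose, the force, the opening and the grip force at its end, in the units of the state.
- manip.observe(): the state, without advancing time (a new reading comes with each control period).
- cams.read_camera(name): name is "side" or "top" or "wrist"; returns the picture (400x640x3 uint8, blue, green, red); there is no depth.
- cams.camera_model(name): a dict with "fx", "fy", "cx", "cy" (pixels), "view" (4x4, takes a point from world to camera coordinates); the wrist camera has in their place "hand_eye" (4x4, takes a point from camera to tool coordinates, whose origin is the TCP and whose axes are the flange's). Camera axes: x right, y down, z forward; pixel columns grow to the right and rows downward; lengths in m; the calibration is good to about 2 mm. A picture is of the moment at which its call begins: read the wrist's pose just before it. camera_model takes no time and is no camera call.
- manip.finish_job(): hands the job in; it is judged then, once.
Trained networks look in the newest picture that a camera, given by its name, has taken for a name from the list of things; names that differ only in an ending like _2 or _b are one class to them, and where a whole thing is asked for, a point or a joint stands for the part that bears it (a point fixed in the world has none). Each returns a list of dicts, best first, with "conf" (0 to 1); they miss things now and then, are a little off and sometimes report something else, mostly with a low value. They report only what shows in the picture. A call takes as long as a camera call. They do not tell look-alikes from the thing itself.
- spotter.look_for(label, camera): "rect" ([centre column, centre row, width, height] in pixels, round what is visible of it).
- spotter.place_of(label, camera): "position" ([column, row] in pixels: a listed point, or the origin of a listed thing).
The state is a dict: "time_s": time; "qpos": joint angles; "joint_vel": joint speeds; "joint_efforts": joint torques, N m; "ee_pos": TCP position; "tcp_rot": TCP orientation; "wrist_force": force on the tool from outside, world axes, zero at the start; "torque": the same for the moment, N m; "finger_gap": finger opening in m; "grasp_force": force on a finger pad.
Only numpy, scipy, OpenCV 4.12 (cv2) and the standard library are available. Lean on these libraries where they do the work, as an engineer would, in place of code of your own. Each camera call takes 0.05 s, during which the arm holds its last target. There are 200 camera calls.

### The job

The tall blue stoneware water pot was left standing in the draining tray; tip it over onto its side in its own bay, mouth towards the tray's open front like its neighbours, and let it down gently all the way without letting it drop. Then push it back along its bay until its base is against the tray's back wall. Only push and steady it with the fingertips: do not grip it or lift it, and leave the other pots, the brush tin and the paint bottle where they are.

Things in the scene. Friction and masses are not known exactly. Their poses are not given: they have to be found in the camera images.
- tray: white plastic draining tray, fixed, 200 x 260 x 53 mm. Origin: on the table under it; x points to the back wall, z up. Floor top z = 12 mm, from the open, lipless front edge (x = -90 mm) to the back wall's face, the stop (x = +100 mm, top z = 53 mm). Dividers along x, 5 mm thick, top z = 35 mm, make three bays 80 mm wide centred at y = -85, 0, +85 mm
- pot: the pot to lay down: blue stoneware with two white bands, round, open-topped, straight-sided, outside diameter 74 mm, inside 65 mm, height 160 mm, inside depth 153 mm, 0.3 to 0.52 kg. It stands upright in one of the three bays, 2 to 20 mm in front of the back wall. Origin: centre of its underside, z along its axis to the mouth
- pot_mouth (a point): centre of the blue pot's mouth, 160 mm up its axis, in the plane of the rim. The pot tips about the front edge of its foot and passes balance at about 27 degrees of lean; beyond that it falls unless its rim is held back, for instance by fingertips inside the mouth. It then lies with its base about 75 to 95 mm from the back wall, mouth sticking out over the front
- pot_mid (a point): middle of the blue pot, on its axis 80 mm from the underside; 49 mm above the table when the pot lies on the tray floor
- pot_white_mid (a point): middle (on the axis) of the white pot, same size, lying in another bay with its mouth to the front; leave it alone
- pot_terracotta_mid (a point): middle (on the axis) of the brown terracotta-coloured pot, same size, lying in the third bay with its mouth to the front; leave it alone
- brush_tin: tin of paint brushes standing behind the tray's back wall, 73 mm wide, 215 mm high with the brushes; origin: centre of its underside; leave it alone
- paint_bottle: red paint bottle with white cap standing behind the tray's back wall, 62 mm wide, 165 mm high; origin: centre of its underside; leave it alone
There are look-alikes about, which are no part of the job. What is shaped like the pot but green is not meant.

How it is judged:
By the outcome, as a careful person would: the job done as asked, in the order asked, and still so for the second after the job is handed in, with the robot touching nothing.
It also fails if it takes over 72 s, if anything falls off the work surface, if the arm or the gripper's body presses on something with over 40 N, if the wrist force passes 120 N, or if a joint passes its speed limit or range.

## Working session

There is one attempt and no reset: what is moved stays moved. The work goes in short steps, Python scripts to look and compute and a tool call to move; the robot and the scene stay as the last step left them, time stands still between calls to the robot, and variables do not carry over. Pictures are saved under pics/ and viewed, at most 10 in all, crops included, and the job is handed in when it is done.

Besides the shell and the picture viewer there is one more tool, called after "Emit:" as name(argument=value, ...), one argument or row to a line, values as JSON. play_rows: Moves the arm, as the interface text tells. Its arguments: {"type":"object","properties":{"deltas":{"type":"array"},"hand":{"type":"number"},"force":{"type":"number"}},"required":["deltas"]}

```bash
mkdir -p pics; ls
python3 - <<'E'
from plant import manip,cams,spotter
import cv2,numpy as np
s=manip.observe();print(s['time_s'],s['ee_pos'],s['tcp_rot'],s['finger_gap'],manip.tip_reach)
ims=[]
for c in['side','top']:
    im=cams.read_camera(c);cv2.imwrite(f'pics/{c}0.png',im)
    m=cams.camera_model(c);print(c,m['fx'],m['fy'],m['cx'],m['cy'],np.round(m['view'],4).tolist())
    for l in['tray','pot','pot_mouth','pot_white_mid','pot_terracotta_mid']:
        print(l,[(np.round(d['position']).tolist(),round(d['conf'],2)) for d in spotter.place_of(l,c)][:3])
print(cams.camera_model('wrist'))
E
```

```text
pics
0.0 [0.24647423 0.57376975 0.23291295] [-1.69923802e-04  2.01497665e-01  9.79488711e-01 -7.26330421e-04] 0.08808576855528645 0.011
side 398.5886337157846 398.5886337157846 321.0974566147242 200.91531231890423 [[0.9522, -0.305, 0.0184, -0.4418], [-0.1331, -0.4683, -0.8735, 0.2738], [0.275, 0.8292, -0.4865, 0.5215], [0.0, 0.0, 0.0, 1.0]]
tray [([361.0, 278.0], 0.77)]
pot [([258.0, 340.0], 0.63), ([311.0, 267.0], 0.58)]
pot_mouth [([250.0, 261.0], 0.92), ([308.0, 196.0], 0.73), ([274.0, 245.0], 0.63)]
pot_white_mid [([362.0, 262.0], 0.88)]
pot_terracotta_mid [([399.0, 244.0], 0.65)]
top 506.80586701785177 506.80586701785177 322.3979931865676 203.9496070296606 [[0.0164, -0.9998, -0.0111, 0.192], [-0.9852, -0.0143, -0.1706, 0.5358], [0.1704, 0.0138, -0.9853, 0.8754], [0.0, 0.0, 0.0, 1.0]]
tray []
pot [([422.0, 301.0], 0.89), ([354.0, 232.0], 0.6)]
pot_mouth [([442.0, 299.0], 0.78), ([361.0, 223.0], 0.68)]
pot_white_mid [([378.0, 180.0], 0.75)]
pot_terracotta_mid [([365.0, 137.0], 0.57)]
{'fx': 313.5633047284933, 'fy': 313.5633047284933, 'cx': 317.4664762480662, 'cy': 197.14626904684172, 'hand_eye': array([[ 3.27311706e-04, -9.66450772e-01, -2.56851705e-01,
         6.97226184e-02],
       [ 9.99999946e-01,  3.08136286e-04,  1.14903408e-04,
         2.25635754e-04],
       [-3.19031573e-05, -2.56851728e-01,  9.66450821e-01,
        -1.51570100e-01],
       [ 0.00000000e+00,  0.00000000e+00,  0.00000000e+00,
         1.00000000e+00]])}
```

View pics/side0.png

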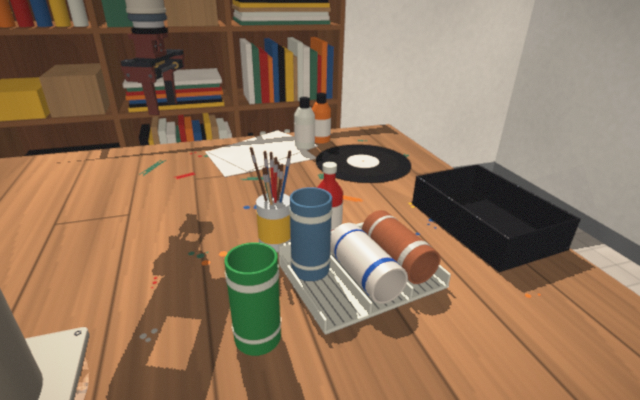

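View pics/top0.png

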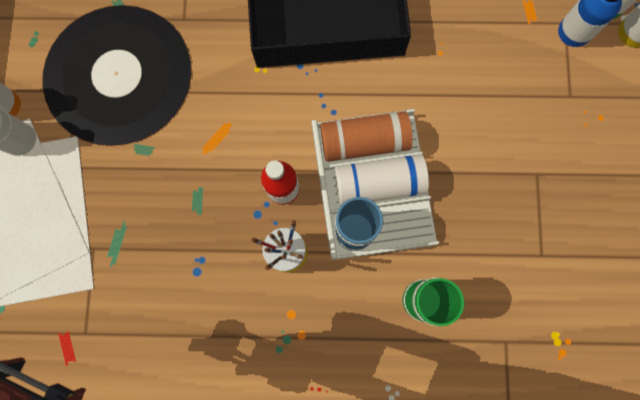

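The top view shows the blue pot at (358,222) standing in the near bay, with the tray's back wall to the left (world +y) and its open front to the right. The green look-alike is at (435,300). I'll zoom in to fit the tray corners.

```bash
cat > h.py <<'E'
import numpy as np,cv2
from plant import manip,cams,spotter
def ray(c,p):
    m=cams.camera_model(c);V=np.array(m['view']);R=V[:3,:3]
    d=R.T@np.array([(p[0]-m['cx'])/m['fx'],(p[1]-m['cy'])/m['fy'],1]);return -R.T@V[:3,3],d
def atz(c,p,z):
    o,d=ray(c,p);return o+d*(z-o[2])/d[2]
def proj(c,P):
    m=cams.camera_model(c);V=np.array(m['view']);q=V[:3,:3]@np.array(P)+V[:3,3]
    return np.array([m['fx']*q[0]/q[2]+m['cx'],m['fy']*q[1]/q[2]+m['cy']])
def tri(ps):
    A=0;b=0
    for c,p in ps:
        o,d=ray(c,p);d=d/np.linalg.norm(d);M=np.eye(3)-np.outer(d,d);A=A+M;b=b+M@o
    return np.linalg.solve(A,b)
E
python3 - <<'E'
from h import *
im=cv2.imread('pics/top0.png');cv2.imwrite('pics/topc.png',cv2.resize(im[100:270,300:450],None,fx=3.5,fy=3.5,interpolation=cv2.INTER_CUBIC))
print('mouth',tri([('top',(361,223)),('side',(308,196))]),'base',tri([('top',(354,232)),('side',(311,267))]))
for p in[(361,223)]:print(atz('top',p,.172))
print('side',atz('side',(308,196),.172))
E
```

```text
mouth [0.48133169 0.13816691 0.17571232] base [0.48699943 0.14086484 0.01863602]
[0.48193473 0.13791054 0.172     ]
side [0.48313869 0.14474655 0.172     ]
```

View pics/topc.png

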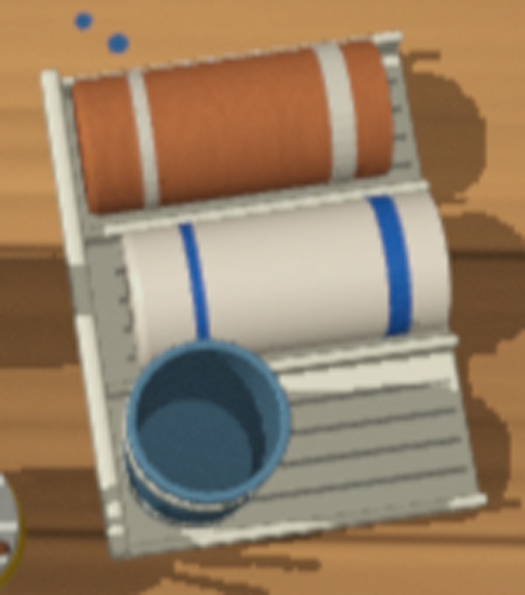

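Run:
```python
from h import *
from scipy.optimize import least_squares
u=lambda p:(300+p[0]/3.5,100+p[1]/3.5)
obs=[((400,37),(-.09,-.1275,.035)),((428,186),(-.09,-.0425,.035)),((456,341),(-.09,.0425,.035)),((484,500),(-.09,.1275,.035)),((62,71),(.1,-.13,.053))]
def T(p,q):
    c,s=np.cos(p[2]),np.sin(p[2]);return np.array([p[0]+c*q[0]-s*q[1],p[1]+s*q[0]+c*q[1],q[2]])
f=lambda p:np.concatenate([proj('top',T(p,q))-u(o) for o,q in obs])
r=least_squares(f,[.55,.1,1.57]);p=r.x;print(p,np.degrees(p[2]),np.round(r.fun,1))
c,s=np.cos(p[2]),np.sin(p[2])
def inv(P):
    d=np.array(P[:2])-p[:2];return np.array([c*d[0]+s*d[1],-s*d[0]+c*d[1]])
for m in[(.482,.138),(.483,.1447),(.487,.1409)]:print('pot in tray',inv(m))
print('pot by rim', inv(atz('top',u((208,420)),.172)))
for l in['brush_tin','paint_bottle']:
    P=[spotter.place_of(l,k)[0]['position'] for k in('top','side')];w=tri([('top',P[0]),('side',P[1])]);print(l,w,inv(w))
g=atz('top',(442,299),.16);print('green',g,inv(g))
for q in[(-.09,.085,0),(.1,.085,0)]:print(T(p,q))
# tray check in side
for q in[(-.09,.1275,.035),(-.09,-.1275,.035),(.1,.13,.053)]:print(proj('side',T(p,q)))
s=manip.observe();print(s['time_s'])
```

```text
[0.57793748 0.09660897 1.72439243] 98.80040832692475 [ 0.8 -0.1  0.5  0.2  0.3  0.1  0.4  0.3 -2.  -0.7]
pot in tray [0.05558149 0.08847551]
pot in tray [0.06204962 0.08646223]
pot in tray [0.05768239 0.08309069]
pot by rim [0.05722365 0.0835478 ]
brush_tin [ 0.44516477  0.26695754 -0.01730911] [0.18865639 0.1051475 ]
paint_bottle [ 0.56544716  0.27998994 -0.00319071] [ 0.18313301 -0.0157127 ]
green [0.36739382 0.01210187 0.16      ] [-0.05130055  0.22099398]
[ 0.50770752 -0.00533588  0.        ]
[0.47863887 0.18242731 0.        ]
[324.89817899 320.47928801]
[449.84524628 275.18990275]
[278.70200203 246.77406041]
0.8
```

Emit:
play_rows(
  deltas=[
    {"tz":-2.0},
    {"tz":-2.7,"roll":1},
    {"tx":-3,"ty":-2.4,"tz":-2.7,"roll":2},
    {"tx":-12.9,"ty":-10.2,"tz":-2.7,"roll":5.8},
    {"tx":-12.9,"ty":-10.2,"tz":-2.7,"roll":5.8},
    {"tx":-12.9,"ty":-10.2,"tz":-2.7,"roll":5.8},
    {"tx":-12.9,"ty":-10.2,"tz":-2.7,"roll":5.8},
    {"tx":-12.9,"ty":-10.2,"tz":-2.7,"roll":5.8},
  ],
  hand=0.5,
)

```text
invalid input
```

Emit:
play_rows(
  deltas=[
    {"tx":0.0,"ty":0.0,"tz":-2.0,"roll":0.0},
    {"tx":0.0,"ty":0.0,"tz":-2.7,"roll":1.0},
    {"tx":-2.0,"ty":-1.6,"tz":-2.7,"roll":2.0},
    {"tx":-4.0,"ty":-3.2,"tz":-2.7,"roll":3.0},
    {"tx":-6.0,"ty":-4.7,"tz":-2.7,"roll":4.0},
    {"tx":-8.0,"ty":-6.3,"tz":-2.7,"roll":5.0},
    {"tx":-9.6,"ty":-7.6,"tz":-2.7,"roll":5.8},
  ],
  hand=0.5,
)

```text
time_s: 1.68
ee_pos: [0.3962, 0.2977, 0.315]
tcp_rot: [0.0, 0.653, 0.757, 0.0]
wrist_force: [-0.1, -0.5, -0.2]
finger_gap: 0.0229
grasp_force: 0.0
```

Emit:
play_rows(
  deltas=[
    {"tx":-2.0,"ty":0.7,"tz":0.0,"roll":0.0},
    {"tx":-4.0,"ty":1.4,"tz":0.0,"roll":0.0},
    {"tx":-5.6,"ty":2.0,"tz":0.0,"roll":0.0},
    {"tx":-5.6,"ty":2.0,"tz":0.0,"roll":0.0},
    {"tx":-5.6,"ty":2.0,"tz":0.0,"roll":0.0},
  ],
)

```text
time_s: 2.3
ee_pos: [0.4801, 0.1426, 0.3146]
tcp_rot: [-0.0, 0.651, 0.759, -0.0]
wrist_force: [-0.9, 0.5, -0.0]
finger_gap: 0.022
grasp_force: 0.0
```

Run:
```python
from h import *
from scipy.spatial.transform import Rotation as R
s=manip.observe();im=cams.read_camera('wrist');cv2.imwrite('pics/w1.png',im)
m=cams.camera_model('wrist');H=np.array(m['hand_eye'])
q=s['tcp_rot'];T=np.eye(4);T[:3,:3]=R.from_quat([q[1],q[2],q[3],q[0]]).as_matrix();T[:3,3]=s['ee_pos'];C=T@H
print(s['ee_pos'],s['tcp_rot'],s['time_s'])
for l,z in[('pot_mouth',.172)]:
  for d in spotter.place_of(l,'wrist'):
    p=d['position'];v=C[:3,:3]@np.array([(p[0]-m['cx'])/m['fx'],(p[1]-m['cy'])/m['fy'],1]);P=C[:3,3]+v*(z-C[2,3])/v[2]
    print(l,np.round(p),round(d['conf'],2),P,'tool frame',(np.linalg.inv(T)@np.append(P,1))[:3])
# project expected rim circle (tray est.) for comparison
for P in [(.4825,.139,.172)]:
  q=np.linalg.inv(C)@np.append(P,1);print('exp px',m['fx']*q[0]/q[2]+m['cx'],m['fy']*q[1]/q[2]+m['cy'])
```

```text
[0.48013383 0.14260192 0.31462203] [-2.28414737e-04  6.51437296e-01  7.58702443e-01 -1.46067602e-05] 2.3
pot_mouth [324. 192.] 0.94 [0.48762291 0.14076993 0.172     ] tool frame [-0.00299042  0.00717141  0.14261878]
exp px 318.9823007290822 192.9758604373823
```

View pics/w1.png

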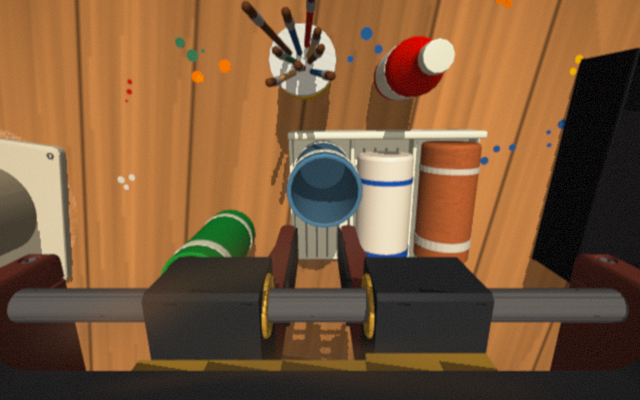

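The pot's rim shows at columns 288–361, rows 150–227 (centre about 324,190), and the back wall is level in the picture, so the tool is aligned. The brush tin is clear of the gripper.

Emit:
play_rows(
  deltas=[
    {"tx":-0.1,"ty":0.2,"tz":1.0,"roll":0.0},
    {"tx":-0.1,"ty":0.2,"tz":2.5,"roll":0.0},
    {"tx":-0.1,"ty":0.2,"tz":3.6,"roll":0.0},
    {"tx":-0.1,"ty":0.2,"tz":4.2,"roll":0.0},
    {"tx":-0.1,"ty":0.2,"tz":4.8,"roll":0.0},
    {"tx":-0.1,"ty":0.2,"tz":5.4,"roll":0.0},
    {"tx":-0.1,"ty":0.2,"tz":5.7,"roll":0.0},
    {"tx":-0.1,"ty":0.2,"tz":5.7,"roll":0.0},
  ],
  force=3,
)

```text
time_s: 3.4
ee_pos: [0.4862, 0.1412, 0.1434]
tcp_rot: [-0.0, 0.651, 0.759, -0.0]
wrist_force: [0.2, -0.4, -0.4]
finger_gap: 0.0219
grasp_force: 0.0
```

Emit:
play_rows(
  deltas=[
    {"tx":0.0,"ty":0.0,"tz":-0.2,"roll":0.0},
    {"tx":0.0,"ty":0.0,"tz":-0.4,"roll":0.0},
    {"tx":-0.1,"ty":0.0,"tz":-0.4,"roll":0.0},
    {"tx":-0.2,"ty":0.0,"tz":-0.4,"roll":0.0},
    {"tx":-0.3,"ty":0.0,"tz":-0.4,"roll":0.0},
    {"tx":-0.4,"ty":0.0,"tz":-0.4,"roll":0.0},
    {"tx":-0.5,"ty":0.0,"tz":-0.4,"roll":0.0},
    {"tx":-0.6,"ty":0.0,"tz":-0.4,"roll":0.0},
  ],
  hand=0.36,
)

```text
time_s: 4.4
ee_pos: [0.4895, 0.1226, 0.1557]
tcp_rot: [-0.0, 0.651, 0.759, 0.0]
wrist_force: [-0.3, 0.7, 0.2]
finger_gap: 0.0281
grasp_force: 0.6
```

Run:
```python
from h import *
s=manip.observe();print(s['ee_pos'],s['wrist_force'],s['torque'],s['grasp_force'],s['finger_gap'])
im=cams.read_camera('side');cv2.imwrite('pics/s2.png',cv2.resize(im[120:350,200:470],None,fx=2.2,fy=2.2))
```

```text
[0.4895435  0.12255547 0.15566073] [-0.25607494  0.72794264  0.17110733] [ 0.14150561  0.0313384  -0.00470945] 0.556324316919472 0.028098103897459908
```

View pics/s2.png

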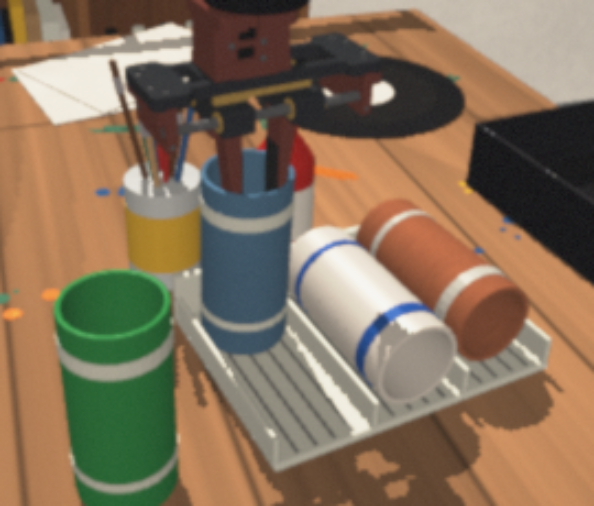

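The fingers are inside the mouth, the pot leans a few degrees and the force is small. I'll carry on pulling.

Emit:
play_rows(
  deltas=[
    {"tx":-0.12,"ty":0.0,"tz":-0.02,"roll":0.0},
    {"tx":-0.24,"ty":0.0,"tz":-0.05,"roll":0.0},
    {"tx":-0.36,"ty":0.0,"tz":-0.08,"roll":0.0},
    {"tx":-0.48,"ty":0.0,"tz":-0.1,"roll":0.0},
    {"tx":-0.6,"ty":0.0,"tz":-0.13,"roll":0.0},
    {"tx":-0.72,"ty":0.0,"tz":-0.15,"roll":0.0},
    {"tx":-0.84,"ty":0.0,"tz":-0.18,"roll":0.0},
    {"tx":-0.96,"ty":0.0,"tz":-0.2,"roll":0.0},
  ],
)

```text
time_s: 5.45
ee_pos: [0.4939, 0.094, 0.1618]
tcp_rot: [0.0, 0.651, 0.759, 0.0]
wrist_force: [-0.1, 1.0, -0.7]
finger_gap: 0.0279
grasp_force: 0.4
```

Run:
```python
from h import *
s=manip.observe();print(s['ee_pos'],s['wrist_force'],s['torque'],s['grasp_force'],s['finger_gap'])
for c in('side','top'):
    im=cams.read_camera(c);cv2.imwrite(f'pics/{c}3.png',im)
    for l in('pot','pot_mouth'):print(c,l,[(np.round(d['position']).tolist(),round(d['conf'],2)) for d in spotter.place_of(l,c)])
```

```text
[0.49391827 0.09396993 0.16175857] [-0.08792032  0.98155708 -0.68384067] [0.09335571 0.02321494 0.04843966] 0.35072145132289734 0.02788085244324594
side pot [([312.0, 264.0], 0.73), ([258.0, 338.0], 0.66)]
side pot_mouth [([322.0, 202.0], 0.75), ([252.0, 258.0], 0.63)]
top pot [([354.0, 230.0], 0.85)]
top pot_mouth []
```

Emit:
play_rows(
  deltas=[
    {"tx":-0.1,"ty":0.0,"tz":-0.02,"roll":0.0},
    {"tx":-0.2,"ty":0.0,"tz":-0.03,"roll":0.0},
    {"tx":-0.3,"ty":0.0,"tz":-0.05,"roll":0.0},
    {"tx":-0.4,"ty":0.0,"tz":-0.06,"roll":0.0},
    {"tx":-0.5,"ty":0.0,"tz":-0.08,"roll":0.0},
    {"tx":-0.6,"ty":0.0,"tz":-0.1,"roll":0.0},
    {"tx":-0.7,"ty":0.0,"tz":-0.12,"roll":0.0},
    {"tx":-0.8,"ty":0.0,"tz":-0.14,"roll":0.0},
  ],
)

```text
time_s: 6.75
ee_pos: [0.4975, 0.0703, 0.1659]
tcp_rot: [0.0, 0.651, 0.759, 0.0]
wrist_force: [0.4, -0.4, -0.2]
finger_gap: 0.0281
grasp_force: 0.1
```

Run:
```python
from h import *
s=manip.observe();print(s['ee_pos'],s['wrist_force'],s['torque'],s['grasp_force'],s['finger_gap'])
im=cams.read_camera('side');cv2.imwrite('pics/s4.png',cv2.resize(im[120:350,200:470],None,fx=2.2,fy=2.2))
for l in('pot','pot_mouth'):print(l,[(np.round(d['position']).tolist(),round(d['conf'],2)) for d in spotter.place_of(l,'side')])
```

```text
[0.4975383  0.07030727 0.16593922] [ 0.41268122 -0.39912336 -0.21808089] [ 0.00032951  0.07052818 -0.03483246] 0.1321463855128968 0.02805024097727686
pot [([257.0, 341.0], 0.87), ([310.0, 262.0], 0.73)]
pot_mouth [([327.0, 211.0], 0.7), ([251.0, 258.0], 0.7)]
```

View pics/s4.png

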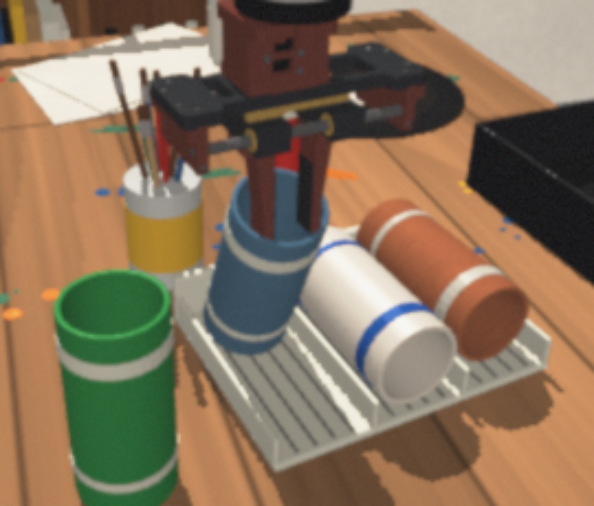

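The pot is leaning about 25°, at balance, with almost no force. I'll let it come over onto the back of the fingers slowly.

Emit:
play_rows(
  deltas=[
    {"tx":-0.08,"ty":0.0,"tz":0.0,"roll":0.0},
    {"tx":-0.16,"ty":0.0,"tz":0.0,"roll":0.0},
    {"tx":-0.24,"ty":0.0,"tz":0.02,"roll":0.0},
    {"tx":-0.32,"ty":0.0,"tz":0.04,"roll":0.0},
    {"tx":-0.4,"ty":0.0,"tz":0.06,"roll":0.0},
    {"tx":-0.48,"ty":0.0,"tz":0.09,"roll":0.0},
    {"tx":-0.56,"ty":0.0,"tz":0.12,"roll":0.0},
    {"tx":-0.64,"ty":0.0,"tz":0.16,"roll":0.0},
  ],
)

```text
time_s: 7.9
ee_pos: [0.5005, 0.0514, 0.161]
tcp_rot: [0.0, 0.651, 0.759, 0.0]
wrist_force: [0.4, -0.1, -0.9]
finger_gap: 0.0283
grasp_force: 0.0
```

Run:
```python
from h import *
s=manip.observe();print(s['ee_pos'],s['wrist_force'],s['torque'],s['grasp_force'],s['finger_gap'])
im=cams.read_camera('side')
for l in('pot','pot_mouth'):print(l,[(np.round(d['position']).tolist(),round(d['conf'],2)) for d in spotter.place_of(l,'side')])
```

```text
[0.50046525 0.0513597  0.16101839] [ 0.42892782 -0.12407073 -0.85903743] [-0.03402725  0.05434556  0.00222891] 0.0 0.028270221588876404
pot [([310.0, 263.0], 0.78), ([257.0, 339.0], 0.68)]
pot_mouth [([250.0, 258.0], 0.78), ([335.0, 225.0], 0.68)]
```

Emit:
play_rows(
  deltas=[
    {"tx":-0.12,"ty":0.0,"tz":0.03,"roll":0.0},
    {"tx":-0.24,"ty":0.0,"tz":0.06,"roll":0.0},
    {"tx":-0.36,"ty":0.0,"tz":0.1,"roll":0.0},
    {"tx":-0.48,"ty":0.0,"tz":0.14,"roll":0.0},
    {"tx":-0.6,"ty":0.0,"tz":0.18,"roll":0.0},
    {"tx":-0.72,"ty":0.0,"tz":0.22,"roll":0.0},
    {"tx":-0.84,"ty":0.0,"tz":0.26,"roll":0.0},
    {"tx":-0.96,"ty":0.0,"tz":0.3,"roll":0.0},
  ],
  hand=0.44,
)

```text
time_s: 9.05
ee_pos: [0.5048, 0.0228, 0.152]
tcp_rot: [-0.0, 0.651, 0.759, -0.0]
wrist_force: [0.3, -0.3, -0.9]
finger_gap: 0.0244
grasp_force: 0.3
```

Run:
```python
from h import *
s=manip.observe();print(s['ee_pos'],s['wrist_force'],s['torque'],s['grasp_force'],s['finger_gap'])
im=cams.read_camera('side');cv2.imwrite('pics/s5.png',cv2.resize(im[120:350,200:470],None,fx=2.2,fy=2.2))
for l in('pot','pot_mouth'):print(l,[(np.round(d['position']).tolist(),round(d['conf'],2)) for d in spotter.place_of(l,'side')])
```

```text
[0.50483178 0.02283795 0.15199289] [ 0.29826479 -0.31649048 -0.91057103] [-0.10314153  0.07643696 -0.01468552] 0.2677492372276902 0.024398184938221917
pot [([310.0, 264.0], 0.87), ([256.0, 340.0], 0.67)]
pot_mouth [([346.0, 246.0], 0.9), ([252.0, 259.0], 0.8)]
```

View pics/s5.png

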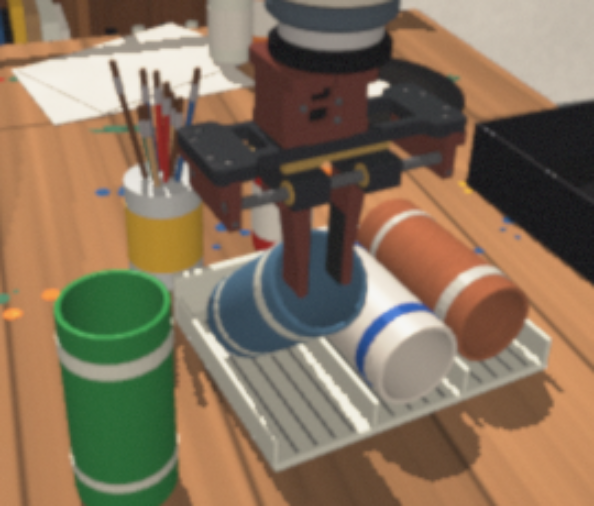

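Now at about 47°, steady and the foot isn't sliding. Continuing to lower while narrowing the fingers.

Emit:
play_rows(
  deltas=[
    {"tx":-0.12,"ty":0.0,"tz":0.05,"roll":0.0},
    {"tx":-0.24,"ty":0.0,"tz":0.1,"roll":0.0},
    {"tx":-0.36,"ty":0.0,"tz":0.15,"roll":0.0},
    {"tx":-0.48,"ty":0.0,"tz":0.21,"roll":0.0},
    {"tx":-0.6,"ty":0.0,"tz":0.27,"roll":0.0},
    {"tx":-0.72,"ty":0.0,"tz":0.34,"roll":0.0},
    {"tx":-0.84,"ty":0.0,"tz":0.41,"roll":0.0},
    {"tx":-0.96,"ty":0.0,"tz":0.48,"roll":0.0},
  ],
  hand=0.54,
)

```text
time_s: 10.2
ee_pos: [0.5092, -0.0057, 0.1375]
tcp_rot: [0.0, 0.651, 0.759, -0.0]
wrist_force: [0.4, -0.5, -0.0]
finger_gap: 0.0202
grasp_force: 0.4
```

```bash
cat > o.py <<'E'
from h import *
s=manip.observe();print(s['ee_pos'],s['wrist_force'],s['torque'],s['grasp_force'],s['finger_gap'])
im=cams.read_camera('side')
for l in('pot','pot_mouth'):print(l,[(np.round(d['position']).tolist(),round(d['conf'],2)) for d in spotter.place_of(l,'side')])
E
python3 o.py
```

```text
[ 0.50923382 -0.00565811  0.13752244] [ 0.44555419 -0.50326489 -0.04975617] [-0.18085599  0.04483797  0.0249085 ] 0.3863733737671282 0.020195904157342372
pot [([258.0, 339.0], 0.82), ([315.0, 260.0], 0.76)]
pot_mouth [([356.0, 267.0], 0.74), ([254.0, 257.0], 0.64)]
```

Emit:
play_rows(
  deltas=[
    {"tx":-0.09,"ty":0.0,"tz":0.05,"roll":0.0},
    {"tx":-0.18,"ty":0.0,"tz":0.1,"roll":0.0},
    {"tx":-0.27,"ty":0.0,"tz":0.16,"roll":0.0},
    {"tx":-0.36,"ty":0.0,"tz":0.22,"roll":0.0},
    {"tx":-0.45,"ty":0.0,"tz":0.28,"roll":0.0},
    {"tx":-0.53,"ty":0.0,"tz":0.34,"roll":0.0},
    {"tx":-0.61,"ty":0.0,"tz":0.4,"roll":0.0},
    {"tx":-0.68,"ty":0.0,"tz":0.46,"roll":0.0},
  ],
  hand=0.62,
)

```text
time_s: 11.35
ee_pos: [0.5123, -0.0257, 0.1238]
tcp_rot: [0.0, 0.651, 0.759, 0.0]
wrist_force: [-0.4, -0.7, -0.5]
finger_gap: 0.0167
grasp_force: 0.5
```

```bash
sed -i "s/^for l/cv2.imwrite('pics\/s%.2f.png'%s['time_s'],cv2.resize(im[120:350,200:470],None,fx=2.2,fy=2.2))\nfor l/" o.py; python3 o.py; ls -t pics|head -1
```

```text
[ 0.51234936 -0.02571312  0.12376472] [-0.37072388 -0.71801285 -0.48889096] [-0.21243602  0.01871581  0.03438423] 0.48781821384181967 0.01668561905973359
pot [([260.0, 340.0], 0.94), ([319.0, 261.0], 0.8)]
pot_mouth [([360.0, 285.0], 0.84), ([252.0, 257.0], 0.6)]
s11.35.png
```

Run:
```python
from h import *
c,s=np.cos(1.7244),np.sin(1.7244)
for t in(60,66,70,74,78,84,90):
    a=np.radians(t);x=.0205-.16*np.sin(a)+.037*np.cos(a);z=.012+.16*np.cos(a)+.037*np.sin(a)
    print(t,proj('side',(.5779+c*x-s*.083,.0966+s*x+c*.083,z)))
```

```text
60 [355.98763009 271.36252268]
66 [359.30586686 282.74385433]
70 [361.22106548 290.36437704]
74 [362.87824918 297.93482464]
78 [364.26340588 305.39011051]
84 [365.80887483 316.21927412]
90 [366.69860697 326.44688767]
```

Emit:
play_rows(
  deltas=[
    {"tx":-0.08,"ty":0.0,"tz":0.07,"roll":0.0},
    {"tx":-0.15,"ty":0.0,"tz":0.14,"roll":0.0},
    {"tx":-0.22,"ty":0.0,"tz":0.22,"roll":0.0},
    {"tx":-0.29,"ty":0.0,"tz":0.3,"roll":0.0},
    {"tx":-0.36,"ty":0.0,"tz":0.38,"roll":0.0},
    {"tx":-0.43,"ty":0.0,"tz":0.46,"roll":0.0},
    {"tx":-0.49,"ty":0.0,"tz":0.54,"roll":0.0},
    {"tx":-0.55,"ty":0.0,"tz":0.62,"roll":0.0},
  ],
  hand=0.68,
)

```text
time_s: 12.5
ee_pos: [0.5149, -0.042, 0.1051]
tcp_rot: [0.0, 0.651, 0.759, 0.0]
wrist_force: [0.5, -0.7, -1.0]
finger_gap: 0.0139
grasp_force: 0.6
```

```bash
python3 o.py
```

```text
[ 0.51485038 -0.04202779  0.10512176] [ 0.46272166 -0.73896576 -1.00799474] [-0.26835601 -0.027705    0.00769533] 0.647299132651824 0.01389588862371078
pot [([258.0, 339.0], 0.87), ([316.0, 264.0], 0.74)]
pot_mouth [([253.0, 258.0], 0.77), ([364.0, 301.0], 0.71)]
```

Emit:
play_rows(
  deltas=[
    {"tx":-0.06,"ty":0.0,"tz":0.07,"roll":0.0},
    {"tx":-0.12,"ty":0.0,"tz":0.14,"roll":0.0},
    {"tx":-0.17,"ty":0.0,"tz":0.21,"roll":0.0},
    {"tx":-0.22,"ty":0.0,"tz":0.29,"roll":0.0},
    {"tx":-0.27,"ty":0.0,"tz":0.37,"roll":0.0},
    {"tx":-0.32,"ty":0.0,"tz":0.45,"roll":0.0},
    {"tx":-0.36,"ty":0.0,"tz":0.53,"roll":0.0},
    {"tx":-0.4,"ty":0.0,"tz":0.61,"roll":0.0},
  ],
  hand=0.72,
)

```text
time_s: 13.65
ee_pos: [0.5169, -0.054, 0.0869]
tcp_rot: [0.0, 0.651, 0.759, 0.0]
wrist_force: [1.6, -2.7, 0.3]
finger_gap: 0.0125
grasp_force: 1.6
```

```bash
python3 o.py
```

```text
[ 0.51685575 -0.05399197  0.08692306] [ 1.60068242 -2.68034255  0.26029332] [-0.54215147 -0.03557621 -0.02217754] 1.570720682357205 0.01250915744266445
pot [([318.0, 262.0], 0.83), ([260.0, 338.0], 0.57)]
pot_mouth [([249.0, 258.0], 0.66), ([317.0, 261.0], 0.63), ([365.0, 314.0], 0.6)]
```

Emit:
play_rows(
  deltas=[
    {"tx":-0.05,"ty":0.0,"tz":0.04,"roll":0.0},
    {"tx":-0.09,"ty":0.0,"tz":0.08,"roll":0.0},
    {"tx":-0.13,"ty":0.0,"tz":0.12,"roll":0.0},
    {"tx":-0.17,"ty":0.0,"tz":0.17,"roll":0.0},
    {"tx":-0.2,"ty":0.0,"tz":0.22,"roll":0.0},
    {"tx":-0.23,"ty":0.0,"tz":0.27,"roll":0.0},
    {"tx":-0.26,"ty":0.0,"tz":0.32,"roll":0.0},
  ],
)

```text
time_s: 14.68
ee_pos: [0.5178, -0.0615, 0.0772]
tcp_rot: [-0.0, 0.651, 0.759, -0.0]
wrist_force: [0.2, -0.9, -1.5]
finger_gap: 0.0122
grasp_force: 0.6
```

```bash
python3 o.py; ls -t pics|head -1
```

```text
[ 0.51779833 -0.06150972  0.0772463 ] [ 0.16609162 -0.91808735 -1.4850242 ] [-0.30840317  0.01854015 -0.01160644] 0.6012880279740784 0.01221368807154133
pot [([257.0, 338.0], 0.97), ([316.0, 262.0], 0.8)]
pot_mouth [([368.0, 324.0], 0.76), ([251.0, 258.0], 0.65)]
s14.68.png
```

Emit:
play_rows(
  deltas=[
    {"tx":-0.02,"ty":0.0,"tz":0.03,"roll":0.0},
    {"tx":-0.04,"ty":0.0,"tz":0.06,"roll":0.0},
    {"tx":-0.06,"ty":0.0,"tz":0.09,"roll":0.0},
    {"tx":-0.08,"ty":0.0,"tz":0.12,"roll":0.0},
    {"tx":-0.1,"ty":0.0,"tz":0.15,"roll":0.0},
    {"tx":-0.12,"ty":0.0,"tz":0.18,"roll":0.0},
    {"tx":-0.15,"ty":0.0,"tz":0.21,"roll":0.0},
  ],
)

```text
time_s: 15.7
ee_pos: [0.5185, -0.0659, 0.071]
tcp_rot: [-0.0, 0.651, 0.759, -0.0]
wrist_force: [-0.7, -0.7, 0.0]
finger_gap: 0.0123
grasp_force: 0.0
```

```bash
python3 o.py; ls -t pics|head -1
```

```text
[ 0.51848908 -0.06592216  0.0710114 ] [-0.73610868 -0.65188564  0.00747012] [-0.04601314  0.06943069 -0.00491087] 0.0 0.012340071559324641
pot [([318.0, 265.0], 0.62), ([256.0, 337.0], 0.6)]
pot_mouth [([253.0, 258.0], 0.85), ([369.0, 324.0], 0.81)]
s15.70.png
```

View pics/s15.70.png

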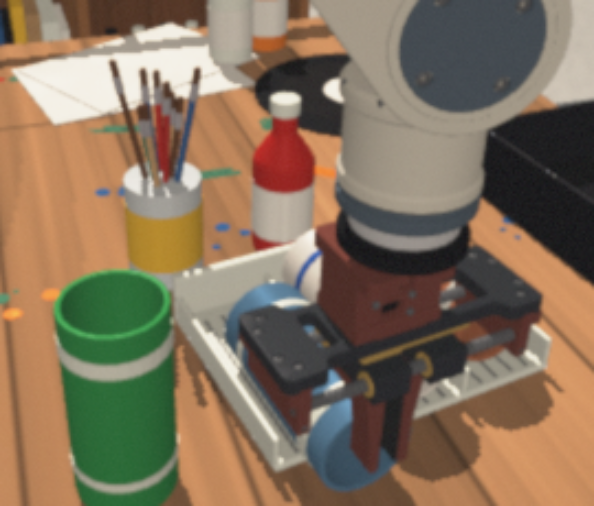

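The pot is lying in its bay and the fingers are clear at its mouth. I'll back off, widen the fingers and lower them so they push both sides of the rim at mid-height.

Emit:
play_rows(
  deltas=[
    {"tx":-0.3,"ty":0.0,"tz":0.0,"roll":0.0},
    {"tx":-0.8,"ty":0.0,"tz":0.0,"roll":0.0},
    {"tx":-0.8,"ty":0.0,"tz":0.3,"roll":0.0},
    {"tx":-0.8,"ty":0.0,"tz":0.6,"roll":0.0},
    {"tx":-0.8,"ty":0.0,"tz":0.63,"roll":0.0},
    {"tx":-0.8,"ty":0.0,"tz":0.63,"roll":0.0},
  ],
  hand=-0.05,
)

```text
time_s: 16.6
ee_pos: [0.5219, -0.0894, 0.0519]
tcp_rot: [-0.0, 0.651, 0.759, -0.0]
wrist_force: [0.9, -0.7, 0.2]
finger_gap: 0.0464
grasp_force: 0.0
```

```bash
cat > w.py <<'E'
from h import *
from scipy.spatial.transform import Rotation as R
s=manip.observe();im=cams.read_camera('wrist');cv2.imwrite('pics/w%.2f.png'%s['time_s'],im)
m=cams.camera_model('wrist');H=np.array(m['hand_eye']);q=s['tcp_rot'];T=np.eye(4)
T[:3,:3]=R.from_quat([q[1],q[2],q[3],q[0]]).as_matrix();T[:3,3]=s['ee_pos'];C=T@H
print(s['time_s'],s['ee_pos'],s['finger_gap'],s['wrist_force'])
for l,z in[('pot_mouth',.049),('pot_mid',.049),('pot_white_mid',.049)]:
  for d in spotter.place_of(l,'wrist')[:2]:
    p=d['position'];v=C[:3,:3]@np.array([(p[0]-m['cx'])/m['fx'],(p[1]-m['cy'])/m['fy'],1]);P=C[:3,3]+v*(z-C[2,3])/v[2]
    print(l,np.round(p),round(d['conf'],2),'tool',np.round((np.linalg.inv(T)@np.append(P,1))[:3],4))
E
python3 w.py; ls -t pics|head -1
```

```text
16.6 [ 0.52192618 -0.08935775  0.05185418] 0.04642105836473122 [ 0.86545149 -0.70038478  0.182549  ]
w16.60.png
```

View pics/w16.60.png

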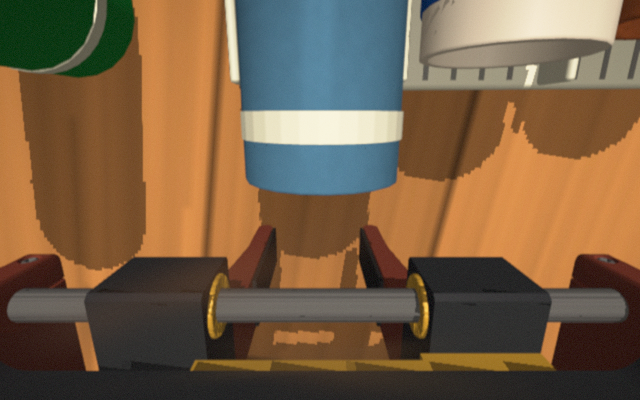

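The wrist view shows the mouth spanning columns 245–397 (centre 321), against a finger centre of 317, so it is nearly aligned. Next I push it back.

Emit:
play_rows(
  deltas=[
    {"tx":0.3,"ty":0.05,"tz":0.0,"roll":0.0},
    {"tx":0.55,"ty":0.05,"tz":0.0,"roll":0.0},
    {"tx":0.7,"ty":0.05,"tz":0.0,"roll":0.0},
    {"tx":0.85,"ty":0.05,"tz":0.0,"roll":0.0},
    {"tx":1.0,"ty":0.05,"tz":0.0,"roll":0.0},
    {"tx":1.15,"ty":0.05,"tz":0.0,"roll":0.0},
    {"tx":1.3,"ty":0.05,"tz":0.0,"roll":0.0},
    {"tx":1.45,"ty":0.05,"tz":0.0,"roll":0.0},
  ],
)

```text
time_s: 17.8
ee_pos: [0.5171, -0.0463, 0.0522]
tcp_rot: [0.0, 0.651, 0.759, 0.0]
wrist_force: [0.1, -4.2, 0.4]
finger_gap: 0.0462
grasp_force: 1.8
```

Emit:
play_rows(
  deltas=[
    {"tx":0.15,"ty":0.0,"tz":0.0,"roll":0.0},
    {"tx":0.3,"ty":0.0,"tz":0.0,"roll":0.0},
    {"tx":0.45,"ty":0.0,"tz":0.0,"roll":0.0},
    {"tx":0.6,"ty":0.0,"tz":0.0,"roll":0.0},
    {"tx":0.75,"ty":0.0,"tz":0.0,"roll":0.0},
    {"tx":0.9,"ty":0.0,"tz":0.0,"roll":0.0},
    {"tx":1.05,"ty":0.0,"tz":0.0,"roll":0.0},
    {"tx":1.2,"ty":0.0,"tz":0.0,"roll":0.0},
  ],
)

```text
time_s: 18.8
ee_pos: [0.5115, -0.0105, 0.0522]
tcp_rot: [0.0, 0.651, 0.759, 0.0]
wrist_force: [-0.3, -3.9, 1.0]
finger_gap: 0.0461
grasp_force: 2.2
```

```bash
python3 o.py
```

```text
[ 0.51154452 -0.01052733  0.05222896] [-0.29575156 -3.89415882  0.96243639] [-0.759743   -0.03949186  0.07673398] 2.2134438338525797 0.04609118745599429
pot [([307.0, 245.0], 0.7), ([257.0, 338.0], 0.63)]
pot_mouth [([352.0, 303.0], 0.92), ([253.0, 259.0], 0.88)]
```

Emit:
play_rows(
  deltas=[
    {"tx":0.12,"ty":0.0,"tz":0.0,"roll":0.0},
    {"tx":0.24,"ty":0.0,"tz":0.0,"roll":0.0},
    {"tx":0.36,"ty":0.0,"tz":0.0,"roll":0.0},
    {"tx":0.46,"ty":0.0,"tz":0.0,"roll":0.0},
    {"tx":0.56,"ty":0.0,"tz":0.0,"roll":0.0},
    {"tx":0.64,"ty":0.0,"tz":0.0,"roll":0.0},
  ],
)

```text
time_s: 19.7
ee_pos: [0.5085, 0.0084, 0.0521]
tcp_rot: [-0.0, 0.651, 0.759, -0.0]
wrist_force: [0.9, -1.8, -1.3]
finger_gap: 0.0462
grasp_force: 1.4
```

Emit:
play_rows(
  deltas=[
    {"tx":0.06,"ty":0.0,"tz":0.0,"roll":0.0},
    {"tx":0.12,"ty":0.0,"tz":0.0,"roll":0.0},
    {"tx":0.16,"ty":0.0,"tz":0.0,"roll":0.0},
  ],
)

```text
time_s: 20.08
ee_pos: [0.5087, 0.0121, 0.0524]
tcp_rot: [0.001, 0.651, 0.759, -0.0]
wrist_force: [3.2, -13.5, 0.5]
finger_gap: 0.0463
grasp_force: 7.5
```

Emit:
play_rows(
  deltas=[
    {"tx":0.0,"ty":0.0,"tz":0.0,"roll":0.0},
    {"tx":-0.1,"ty":0.0,"tz":0.0,"roll":0.0},
    {"tx":-0.6,"ty":0.0,"tz":0.0,"roll":0.0},
    {"tx":-2.0,"ty":0.0,"tz":0.0,"roll":0.0},
    {"tx":-3.0,"ty":0.0,"tz":-1.5,"roll":0.0},
    {"tx":-4.0,"ty":0.0,"tz":-3.0,"roll":0.0},
    {"tx":-5.5,"ty":0.0,"tz":-4.5,"roll":0.0},
    {"tx":-7.0,"ty":0.0,"tz":-6.0,"roll":0.0},
  ],
)

```text
time_s: 21.08
ee_pos: [0.5393, -0.1948, 0.2322]
tcp_rot: [-0.0, 0.651, 0.759, 0.0]
wrist_force: [0.9, 0.4, -0.5]
finger_gap: 0.0465
grasp_force: 0.0
```

Run:
```python
from h import *
s=manip.observe();print(s['time_s'],s['ee_pos'],s['wrist_force'])
im=cams.read_camera('top');a=cv2.resize(im[100:270,250:450],None,fx=2.4,fy=2.4,interpolation=cv2.INTER_CUBIC)
im=cams.read_camera('side');b=cv2.resize(im[140:340,240:460],None,fx=1.4,fy=1.4)
o=np.zeros((408,800,3),np.uint8);o[:408,:480]=a;o[:280,490:798]=b;cv2.imwrite('pics/fin.png',o)
```

```text
21.075 [ 0.53926418 -0.1947732   0.23222672] [ 0.89681488  0.37649837 -0.49640383]
```

View pics/fin.png

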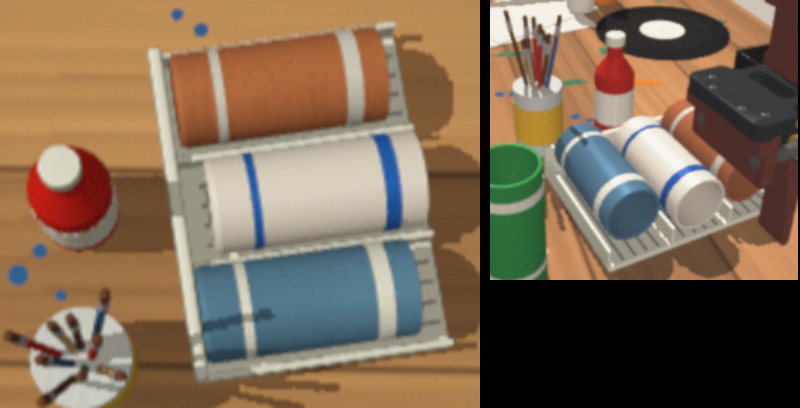

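The blue pot lies in its bay with its base at the back wall, just like the terracotta pot. The other pots, the brush tin and the bottle haven't moved.

```bash
python3 -c "
from plant import manip
print(manip.finish_job())"
```

```text
the job is handed in; nothing more can be done
None
```

The blue pot was let down gently onto its side, mouth to the front, then pushed back until its base met the tray's back wall; the other things weren't moved, and the job was handed in at about 21 s.

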